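# Clamp a sample tube, tighten its screw cap and free it again

### The job

The sample tube standing in the bench locking clamp has a loose screw cap. Swing the clamp's handle in until it snaps over centre and the jaws hold the tube by themselves, screw the cap home (clockwise seen from above) by feel without letting the tube spin in the jaws, then flick the release lever so that the clamp springs fully open and the tube is left free and upright in its nest. Do not force the clamp, and leave the other things on the desk where they are.

Things in the scene. Friction and masses are not known exactly. Their poses are not given: they have to be found in the camera images.
- nest (a point): Bench clamp: locking pliers on a grey base 184x88x14 mm. Point: floor centre of the tube's nest (ring 32 mm across, top 49 mm over the desk), 14 mm over the desk. z up; -x runs back along the handles; +y is the moving handle's side. Fixed handle: x -148 to -20, y -19 to -6 mm, its screw knob to x -169. All clamp parts end below 80 mm over the desk.
- handle (a joint): The clamp's moving handle: 0 fully open, grows as it is swung in toward the fixed handle (-y of the nest frame). The pad meets the tube at about 0.2, dead centre is about 0.43, locked against its own stop at 0.52 to 0.55 rad; short of dead centre it springs open again. Swinging it in takes 6 to 14 N at the push point, falling away past dead centre until the stop.
- handle_push (a point): Push point on the moving handle's outer (+y) face, 20 mm before its tail end, half-way up its 18 mm height, 66 mm over the desk. The point's y axis points out of the face. Open, it lies about 40 mm farther out than locked; locked, it lies at x -150, y 31 mm in the nest frame.
- release_lever (a joint): The release lever: 0 at rest (sprung), grows as its tab is pushed toward +y of the nest frame, stop at 0.45 rad. With the clamp locked, about 0.3 rad (some 25 mm at the tab) pries the toggle back over centre and the clamp springs open; this takes 2 to 8 N. The handle then swings away from the finger, and the lever springs back.
- lever_tab (a point): Middle of the release lever's thumb face: a steel tab 34 mm long, 5 mm thick, 20 mm high (56 to 76 mm over the desk) sticking out behind both handles' tails. The face looks to -y of the nest frame, is pushed toward +y, and has 60 mm of free room before it. Locked, it lies at x -190, y -5 mm in the nest frame; it swings out with the moving handle.
- tube_mid (a point): Middle (50 mm above its bottom) of the sample tube, 22 mm in diameter, 100 mm tall without the cap, z along the tube. It stands loosely in the nest with about 1 mm of play all round.
- tube_label (a point): Point on the tube's outer surface, on its label, 70 mm above its bottom: shows whether the tube has turned or moved.
- cap_mid (a point): Middle of the blue ribbed screw cap, 26 mm across, 24 mm high; 62 mm above tube_mid when home, rising only 1 mm per rad of unscrewing. It starts 0.4 to 1.1 rad from home: home is not seen but felt, a steady 0.04 N m of thread friction and then a hard stop. The clamped tube starts to slip in the jaws at about 0.25 N m.
- jaw_pad: The rubber pad of the moving jaw, 20 x 7.5 x 16 mm, that presses the tube into the fixed V jaw; origin at the jaw's pivot.
- cream: Bystander: tube of hand cream lying flat, 40 x 136 x 27 mm.
- thermometer: Bystander: white forehead thermometer lying on its side, 130 x 130 x 42 mm.
- phone: Bystander: mobile phone, 78 x 165 x 10 mm.
- marker: Bystander: marker pen, 17 x 135 x 16 mm.
- wipes: Bystander: tub of wipes, 69 mm in diameter, 133 mm tall.
- pen: Bystander: ball pen, 11 x 145 x 9 mm.
Not all that is in view belongs to the job. What is shaped like the part that bears tube_mid but yellow is not meant.

How it is judged:
On the way, in this order (a step that is already met when the one before it is completed fails the run):
1. the clamp is locked over centre and its pad presses on the tube (value of joint handle above 0.48 rad and contact force between jaw_pad and tube above 6 N), for 0.3 s.
2. the cap is screwed home while the clamp is locked (z of cap_mid in the frame of tube_mid below 0.0621 m and value of joint handle above 0.48 rad), for 0.2 s.
3. the release lever is pushed (value of joint release_lever above 0.12 rad), for 0.02 s.
At the end, for the whole second after the job is handed in: Cap home (middle within 0.1 mm of 62 mm above the tube's middle); clamp open (handle below 0.06, lever below 0.05 rad) and its pad off the tube; tube standing in its nest (middle within 5 mm of the nest's axis, lifted under 3 mm, tilted under 0.1 rad) (value of joint handle below 0.06 rad and value of joint release_lever below 0.05 rad and z of cap_mid in the frame of tube_mid below 0.0621 m and horizontal distance between tube_mid and nest below 0.005 m and z of tube_mid in the frame of nest below 0.053 m and angle between tube_mid's own z axis and vertical below 0.1 rad and contact force between jaw_pad and tube below 0.5 N); the robot touches nothing.
It fails at once if the tube is turned in the jaws or pulled from its nest: its label moves more than 6 mm (about 0.55 rad) (distance of tube_label from where it was at the start of the episode above 0.006 m).
It fails at once if the clamp is pushed with more than 40 N (contact force between the fingers and clamp above 40 N).
It fails at once if a bystander (cream, thermometer, phone, marker, wipes or pen) is moved by more than 30 mm (distance of any of cream, thermometer, phone, marker, wipes, pen from where it was at the start of the episode above 0.03 m).
It also fails if it takes over 64 s, if anything falls off the work surface, if the arm or the gripper's body presses on something with over 40 N, if the wrist force passes 120 N, or if a joint passes its speed limit or range.

### The arm

A 7-joint arm with a two-finger parallel gripper is mounted at the origin on a cart in front of the work surface, level with it; the furniture and walls round the work are solid. World frame = base frame: x ahead of the robot, y to its left, z up, the work surface at z = 0. Lengths are in m, angles in rad, forces in N, time in s.
With the tool pointing down it reaches from about 0.425 to 0.875 m from the base axis. Payload 4.7 kg.
Tool frame: the origin (TCP) lies where the fingers leave the gripper's body, on its centre line; the fingertips stand 70 mm ahead of it and the grasp point (between the pads) lies 51 mm ahead of it; z points along the fingers, y is the line along which they close (so a half turn about z gives the same grasp; the last joint's range is limited). The gripper opens to 87 mm and grips with 3 to 60 N. Pads are 19 mm wide; open, the fingers measure 117 mm over their backs; the gripper's body (75 mm by 190 mm) begins 51 mm behind the grasp point.
Start: joints at [-1.213, 0.321, -0.07, 1.45, 0.023, 1.371, -0.057], TCP at [0.219, 0.612, 0.292] pointing down, gripper open.
Joint ranges: [-2.86, 2.86], [-0.3, 2.09], [-1.38, 1.24], [0.06, 2.45], [-1.56, 4.7], [0.09, 2.05], [-2.69, 2.69]. Speed limits (rad/s): [2.57, 2.57, 3.14, 3.14, 3.14, 3.14, 3.14].

### API

Orientations are given as a rotation vector (axis times angle).
In Python, from bench import ctrl gives the robot as it stands.
- The arm moves only by the tool drive_tool, never from a script. Its argument "motion" is a list of rows, each a list of 3 entries, a list of its own where there are three numbers: the shift along the tool's x, y, z in cm, then the turn, a rotation vector about the tool's x, y, z in degrees, then the opening, from -1 (shut) to 1 (fully open). In form: [[[x, y, z], [ax, ay, az], claw], ...]. A call has 1 to 12 rows; each row shifts and turns the commanded pose from where the row before left it, along the tool's axes as they then stand; what a row does not reach is not made up. A row lasts 1/8 s, in which the tool goes at most 62.5 mm and 10.7 degrees, less where a joint would pass 70% of its speed; a pose out of reach is approached as far as the arm can. A call with a gripper value outside its range is refused whole. The fingers move at their own pace and stop on an object; "force" is the grip in N (left out, the last holds). Time passes only in rows, so rows that do not move let the fingers close. It gives the time, the measured TCP pose, the force, the opening and the grip force at its end, in the units of the state.
- ctrl.get_state(): the state, without advancing time (a new reading comes with each control period).
- ctrl.get_image(name): name is "side" or "top"; returns the picture (400x640x3 uint8, red, green, blue); there is no depth.
- ctrl.calibration(name): a dict with "K" (3x3 intrinsics, pixels), "origin" and "attitude" of the camera in the world. Camera axes: x right, y up, looking along -z (the intrinsics and any distortion apply to the point x, -y, -z); pixel columns grow to the right and rows downward; lengths in m; the calibration is good to about 2 mm. A picture is of the moment at which its call begins. calibration takes no time and is no camera call.
- ctrl.close_job(): hands the job in; it is judged then, once.
The state is a dict: "time": time; "joint_positions": joint angles; "qd": joint speeds; "joint_torque": joint torques, N m; "position": TCP position; "tool_rot": TCP orientation; "ft_force": force on the tool from outside, world axes, zero at the start; "torque": the same for the moment, N m; "grip_width": opening from 0.0 (shut) to 1.0 (fully open); "grip_force": force on a finger pad.
Only numpy, scipy, OpenCV 4.12 (cv2) and the standard library are available. Lean on these libraries where they do the work, as an engineer would, in place of code of your own. Each camera call takes 0.05 s, during which the arm holds its last target. There are 200 camera calls.

## Working session

There is one attempt and no reset: what is moved stays moved. The work goes in short steps, Python scripts to look and compute and a tool call to move; the robot and the scene stay as the last step left them, time stands still between calls to the robot, and variables do not carry over. Pictures are saved under pics/ and viewed, at most 10 in all, crops included, and the job is handed in when it is done.

Besides the shell and the picture viewer there is one more tool, called after ">>>" as name([rows], argument=value, ...), one row to a line, values as JSON. drive_tool: Moves the arm, as the interface text tells. Its arguments: {"type":"object","properties":{"motion":{"type":"array","items":{"type":"array"}},"force":{"type":"number"}},"required":["motion"]}

```bash
mkdir -p pics; python3 - <<'E'
from bench import ctrl
import cv2
for n in("side","top"):
    im=ctrl.get_image(n); cv2.imwrite(f"pics/{n}0.png",im[:,:,::-1])
    c=ctrl.calibration(n); print(n,c)
print(ctrl.get_state())
E
```

```text
side {'K': array([[437.76731326,   0.        , 318.54567101],
       [  0.        , 437.76731326, 200.62471821],
       [  0.        ,   0.        ,   1.        ]]), 'origin': array([ 0.11961909, -0.86713753,  0.58667815]), 'attitude': array([ 1.0911498 , -0.26011842, -0.45117882])}
top {'K': array([[427.86192448,   0.        , 318.87117352],
       [  0.        , 427.86192448, 203.16931036],
       [  0.        ,   0.        ,   1.        ]]), 'origin': array([ 0.48019195, -0.05331262,  1.25020141]), 'attitude': array([ 0.09401716, -0.0579533 , -1.5796156 ])}
{'time': 0.1, 'joint_positions': array([-1.21290384,  0.32174445, -0.07007449,  1.45152187,  0.02264588,
        1.37080168, -0.05691288]), 'qd': array([-0.00029131, -0.00051288, -0.00010989, -0.00287504, -0.00019996,
       -0.00180332, -0.00012289]), 'joint_torque': array([ 4.45693922e-04, -4.92567587e+01, -4.05275691e-01, -3.13400388e+01,
       -6.42135087e-02,  3.93750938e-02,  5.98989914e-05]), 'position': array([0.21902423, 0.61160087, 0.29128922]), 'tool_rot': array([-5.37325324e-01, -3.09514723e+00,  2.64301727e-03]), 'ft_force': array([ 0.43911518, -0.0139333 , -0.04438926]), 'torque': array([-0.02757799,  0.00756686,  0.05540913]), 'grip_force': 0.0, 'grip_width': 1.0007309315682034}
```

View pics/side0.png

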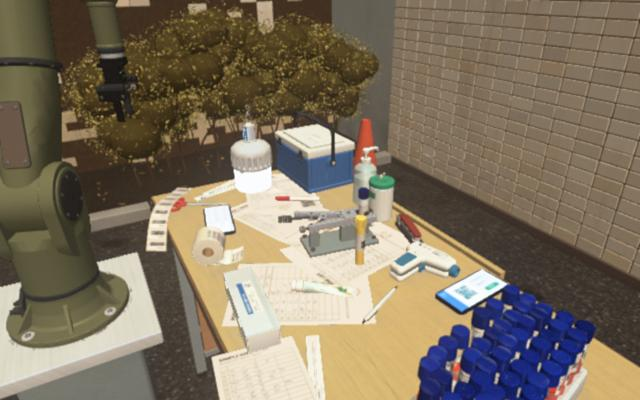

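View pics/top0.png

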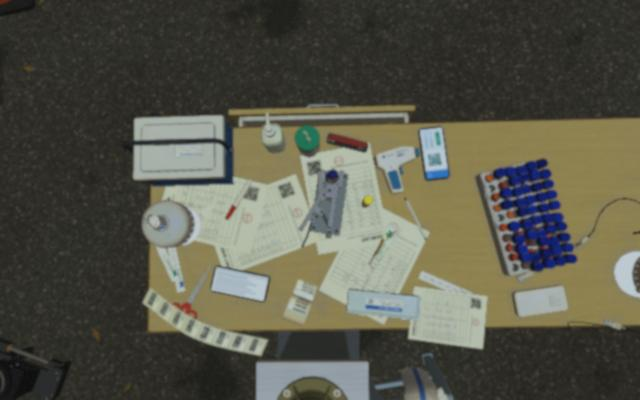

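The top view shows the blue-capped tube in the clamp at about (332,174). The yellow-capped decoy is at (367,200), and the many blue caps near (530,220) belong to the rack. In the side view the blue cap is at about (363,195) and the yellow decoy at (360,240). I choose the blue cap on the clamp and check it in a close crop.

```bash
cat > h.py <<'E'
import numpy as np, cv2
from scipy.spatial.transform import Rotation as R
from bench import ctrl
C={n:ctrl.calibration(n) for n in("side","top")}
def ray(n,u,v):
    c=C[n];d=np.linalg.inv(c["K"])@[u,v,1.];d=d*[1,-1,-1]
    return c["origin"],R.from_rotvec(c["attitude"]).apply(d)
def plane(n,u,v,z):
    o,d=ray(n,u,v);return o+d*(z-o[2])/d[2]
def tri(a,b):
    o1,d1=ray("top",*a);o2,d2=ray("side",*b)
    s=np.linalg.lstsq(np.c_[d1,-d2],o2-o1,rcond=None)[0]
    p,q=o1+d1*s[0],o2+d2*s[1];return (p+q)/2,np.linalg.norm(p-q)
def proj(n,p):
    c=C[n];q=R.from_rotvec(c["attitude"]).inv().apply(np.array(p)-c["origin"])*[1,-1,-1]
    q=c["K"]@q;return q[:2]/q[2]
def blue(n,box):
    im=cv2.imread(f"pics/{n}0.png");x0,y0,x1,y1=box
    h=cv2.cvtColor(im[y0:y1,x0:x1],cv2.COLOR_BGR2HSV)
    m=cv2.inRange(h,(110,100,30),(130,255,255))
    _,_,st,ce=cv2.connectedComponentsWithStats(m);i=1+np.argmax(st[1:,4])
    return ce[i]+[x0,y0],st[i]+[x0,y0,0,0,0]
E
python3 - <<'E'
from h import *
a,sa=blue("top",(310,150,360,200));b,sb=blue("side",(340,180,385,215));print(a,sa,b,sb,tri(a,b))
print(plane("top",*a,.138))
t=cv2.imread("pics/top0.png")[155:265,285:385];s=cv2.imread("pics/side0.png")[175:275,265:395]
t=cv2.resize(t,(400,440),interpolation=cv2.INTER_CUBIC);s=cv2.resize(s,(390,300),interpolation=cv2.INTER_CUBIC)
o=np.zeros((440,790,3),np.uint8);o[:,:400]=t;o[:300,400:]=s
cv2.imwrite("pics/c.png",o)
E
```

```text
[332.03773585 174.20754717] [328 171   9   8  53] [363.65625 190.6875 ] [360 188   8   7  32] (array([ 0.66660911, -0.06454532,  0.13311905]), np.float64(0.003661795936348244))
[ 0.66419578 -0.06358009  0.138     ]
```

View pics/c.png

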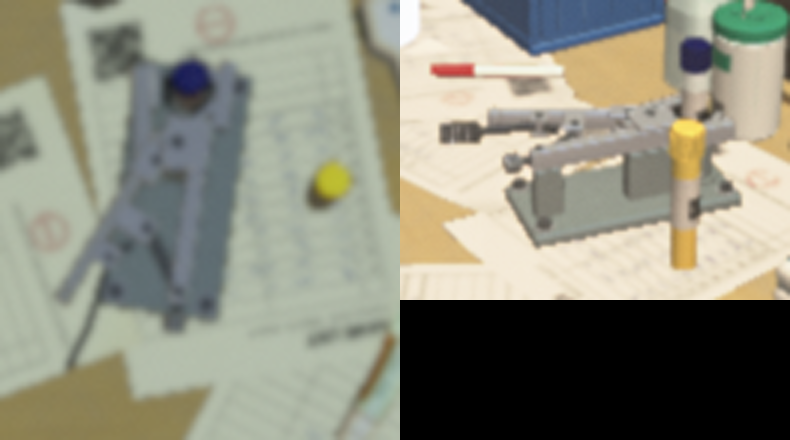

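The crop confirms it: blue cap at (190,85) on the clamp, yellow decoy standing apart at (333,180). The moving handle's tail is at crop (62,298), the lever tab end at (70,370) and the fixed handle's knob at (175,325).

```bash
python3 - <<'E'
from h import *
f=lambda x,y,z:plane("top",285+x/4,155+y/4,z)
cs=[f(135,65,.014),f(250,78,.014),f(212,318,.014),f(103,300,.014)]
for c in cs: print(c.round(3))
for a,b in((3,0),(2,1)): d=cs[b]-cs[a];print("yaw",np.arctan2(d[1],d[0]),np.linalg.norm(d))
n=f(190,85,.138)[:2];k=f(175,326,.065)[:2]
d=n-k;L=np.linalg.norm(d);print("nest-knob",L,np.arctan2(d[1],d[0])-np.arctan2(12.5,169))
N=np.array([.6655,-.064])
for yaw in(-.15,-.11,-.07):
    M=np.array([[np.cos(yaw),-np.sin(yaw)],[np.sin(yaw),np.cos(yaw)]])
    print(yaw,"knob",((k-N)@M*1e3).round(),"handle end",((f(62,298,.075)[:2]-N)@M*1e3).round(),"tab",((f(70,368,.075)[:2]-N)@M*1e3).round(),[((c[:2]-N)@M*1e3).round() for c in cs])
s=ctrl.get_state();print(R.from_rotvec(s["tool_rot"]).as_matrix().round(3))
E
```

```text
[ 0.694 -0.026  0.014]
[ 0.683 -0.11   0.014]
[ 0.509 -0.08   0.014]
[ 0.523 -0.001  0.014]
yaw -0.14294407111493262 0.17311772115133917
yaw -0.17060051257460568 0.17694103758560048
nest-knob 0.1567459187465663 -0.14821070596314168
-0.15 knob [-163.  -14.] handle end [-155.   66.] tab [-201.   54.] [array([22., 42.]), array([ 24., -43.]), array([-152.,  -39.]), array([-151.,   41.])]
-0.11 knob [-163.   -7.] handle end [-152.   72.] tab [-199.   62.] [array([24., 41.]), array([ 23., -44.]), array([-154.,  -33.]), array([-149.,   47.])]
-0.07 knob [-163.   -1.] handle end [-149.   78.] tab [-197.   69.] [array([26., 40.]), array([ 21., -44.]), array([-155.,  -27.]), array([-147.,   53.])]
[[-0.941  0.337 -0.   ]
 [ 0.337  0.941 -0.002]
 [-0.    -0.002 -1.   ]]
```

>>> drive_tool([
  [[-4.06, -3.42, 0], [0, 0, 0], -1],
  [[-4.06, -3.42, 0], [0, 0, 0], -1],
  [[-4.06, -3.42, 0], [0, 0, 0], -1],
  [[-4.06, -3.42, 0], [0, 0, 0], -1],
  [[-4.06, -3.42, 0], [0, 0, 0], -1],
  [[-4.06, -3.42, 0], [0, 0, 0], -1],
  [[-4.06, -3.42, 0], [0, 0, 0], -1],
  [[-4.06, -3.42, 0], [0, 0, 0], -1],
  [[-4.06, -3.42, 0], [0, 0, 0], -1],
  [[-4.06, -3.42, 0], [0, 0, 0], -1],
  [[-4.06, -3.42, 0], [0, 0, 0], -1],
  [[-4.06, -3.42, 0], [0, 0, 0], -1],
], force=10)

```text
time: 1.6
position: [0.5399, 0.0599, 0.2921]
tool_rot: [-0.537, -3.095, -0.0]
ft_force: [0.4, 0.6, 1.1]
grip_width: 0.006
grip_force: 0.0
```

>>> drive_tool([
  [[0, 0, 0], [0, 0, -5.6], -1],
  [[0, 0, 0], [0, 0, -5.6], -1],
  [[0, 0, 4], [0, 0, 0], -1],
  [[0, 0, 4], [0, 0, 0], -1],
  [[0, 0, 0], [0, 0, 0], -1],
  [[0, 0, 0], [0, 0, 0], -1],
])

```text
time: 2.35
position: [0.5401, 0.0614, 0.2135]
tool_rot: [0.233, 3.132, 0.001]
ft_force: [-0.3, -0.1, 0.5]
grip_width: 0.007
grip_force: 0.0
```

```bash
cat >> h.py <<'E'
YAW=-.15
N=np.array([.6655,-.064])
M=np.array([[np.cos(YAW),-np.sin(YAW)],[np.sin(YAW),np.cos(YAW)]])
def st():
    s=ctrl.get_state();m=R.from_rotvec(s["tool_rot"]).as_matrix()
    print("t",round(s["time"],2),"pos",s["position"].round(4),"nest",((s["position"][:2]-N)@M*1e3).round(1),"toolx",m[:,0].round(3),"tooly",m[:,1].round(3),"z",m[:,2].round(3))
    print("F nest",(s["ft_force"][:2]@M).round(1),s["ft_force"][2].round(1),"T",s["torque"].round(3),"grip",s["grip_width"],s["grip_force"],"q7",s["joint_positions"][6])
    return s
E
python3 - <<'E'
from h import *
st()
for n in("top","side"):
    cv2.imwrite(f"pics/{n}1.png",ctrl.get_image(n)[:,:,::-1])
t=cv2.imread("pics/top1.png")[155:265,265:385];s=cv2.imread("pics/side1.png")[155:275,265:395]
o=np.zeros((440,800,3),np.uint8);o[:,:480]=cv2.resize(t,(480,440));o[:296,480:]=cv2.resize(s,(320,296))
cv2.imwrite("pics/d.png",o)
E
```

```text
t 2.35 pos [0.5401 0.0614 0.2135] nest [-142.7  105.3] toolx [-0.989  0.148 -0.001] tooly [0.148 0.989 0.   ] z [ 0.001  0.    -1.   ]
F nest [-0.3 -0.2] 0.5 T [ 0.    -0.062 -0.033] grip 0.006812472473741242 0.0 q7 1.3196718993980063
```

View pics/d.png

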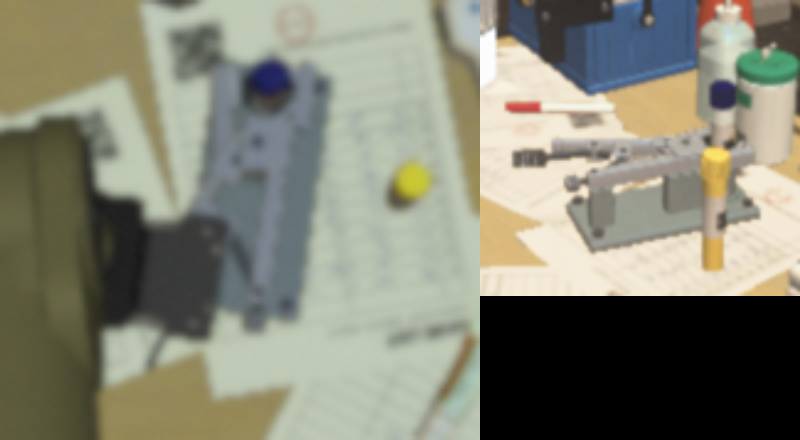

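The crop shows the hand over the clamp's left side with the clamp undisturbed. Blue cap at (268,77), handle partly hidden under the gripper near (200,240).

>>> drive_tool([
  [[0, 0, 4.4], [0, 0, 0], -1],
  [[0, 0, 4.4], [0, 0, 0], -1],
  [[0, 0, 0], [0, 0, 0], -1],
  [[0, -1, 0], [0, 0, 0], -1],
  [[0, 0, 0], [0, 0, 0], -1],
])

```text
time: 3.08
position: [0.5395, 0.0503, 0.1267]
tool_rot: [0.235, 3.129, 0.002]
ft_force: [-0.1, -0.7, -0.3]
grip_width: 0.004
grip_force: 0.0
```

>>> drive_tool([
  [[0, -0.4, 0], [0, 0, 0], -1],
  [[0, -0.4, 0], [0, 0, 0], -1],
  [[0, 0, 0], [0, 0, 0], -1],
])

```text
time: 3.45
position: [0.5369, 0.0431, 0.1245]
tool_rot: [0.234, 3.133, 0.0]
ft_force: [-0.4, -1.0, 0.7]
grip_width: 0.005
grip_force: 0.0
```

>>> drive_tool([
  [[0, -0.4, 0], [0, 0, 0], -1],
  [[0, -0.4, 0], [0, 0, 0], -1],
  [[0, 0, 0], [0, 0, 0], -1],
])

```text
time: 3.82
position: [0.5354, 0.0378, 0.1242]
tool_rot: [-0.231, -3.133, -0.005]
ft_force: [-0.9, 4.7, 0.2]
grip_width: 0.007
grip_force: 2.1
```

>>> drive_tool([
  [[0, -0.4, 0], [0, 0, 0], -1],
  [[0, -0.4, 0], [0, 0, 0], -1],
  [[0, 0, 0], [0, 0, 0], -1],
])

```text
time: 4.2
position: [0.5339, 0.0315, 0.1241]
tool_rot: [-0.23, -3.132, -0.008]
ft_force: [-1.2, 9.4, 0.6]
grip_width: 0.008
grip_force: 3.4
```

>>> drive_tool([
  [[0, -0.4, 0], [0, 0, 0], -1],
  [[0, -0.4, 0], [0, 0, 0], -1],
  [[0, -0.4, 0], [0, 0, 0], -1],
  [[0, 0, 0], [0, 0, 0], -1],
])

```text
time: 4.7
position: [0.5312, 0.021, 0.1238]
tool_rot: [-0.229, -3.129, -0.01]
ft_force: [-3.3, 11.7, 1.1]
grip_width: 0.006
grip_force: 4.7
```

>>> drive_tool([
  [[0, -0.4, 0], [0, 0, 0], -1],
  [[0, -0.4, 0], [0, 0, 0], -1],
  [[0, 0, 0], [0, 0, 0], -1],
])

```text
time: 5.08
position: [0.5308, 0.0093, 0.1239]
tool_rot: [-0.231, -3.131, -0.002]
ft_force: [-1.8, 1.7, -0.5]
grip_width: 0.006
grip_force: 1.4
```

>>> drive_tool([
  [[0, -0.3, 0], [0, 0, 0], -1],
  [[0, -0.3, 0], [0, 0, 0], -1],
  [[0, 0, 0], [0, 0, 0], -1],
])

```text
time: 5.45
position: [0.5308, 0.0007, 0.1244]
tool_rot: [0.235, 3.132, -0.001]
ft_force: [0.6, 0.3, 0.0]
grip_width: 0.008
grip_force: 0.0
```

```bash
python3 -c "
from h import *
st()"
```

```text
t 5.45 pos [0.5308 0.0007 0.1244] nest [-142.9   43.9] toolx [-0.989  0.149 -0.001] tooly [ 0.149  0.989 -0.001] z [ 0.001 -0.001 -1.   ]
F nest [0.5 0.4] 0.0 T [-0.009 -0.004 -0.023] grip 0.007683797693260538 0.0 q7 1.4711137176178037
```

>>> drive_tool([
  [[0, -0.3, 0], [0, 0, 0], -1],
  [[0, 0, 0], [0, 0, 0], -1],
])

```text
time: 5.7
position: [0.5303, -0.0014, 0.1244]
tool_rot: [0.234, 3.132, -0.0]
ft_force: [0.4, -0.6, -0.2]
grip_width: 0.003
grip_force: 0.1
```

>>> drive_tool([
  [[0, -0.3, 0], [0, 0, 0], -1],
  [[0, 0, 0], [0, 0, 0], -1],
])

```text
time: 5.95
position: [0.5301, -0.0021, 0.1244]
tool_rot: [0.231, 3.132, 0.004]
ft_force: [1.5, 4.1, -0.8]
grip_width: 0.003
grip_force: 2.6
```

>>> drive_tool([
  [[0, -0.3, 0], [0, 0, 0], -1],
  [[0, 0, 0], [0, 0, 0], -1],
])

```text
time: 6.2
position: [0.53, -0.0025, 0.1244]
tool_rot: [0.229, 3.132, 0.009]
ft_force: [2.5, 10.5, -1.9]
grip_width: 0.003
grip_force: 5.3
```

>>> drive_tool([
  [[0, 1.5, 0], [0, 0, 0], -1],
  [[0, 1.5, 0], [0, 0, 0], -1],
  [[0, 0, -4], [0, 0, 0], 0],
  [[0, 0, -5], [0, 0, 0], 0.2],
  [[0, 0, -4], [0, 0, 0], 0.2],
  [[0, 3, 0], [0, 0, 0], 0.2],
  [[0, 3, 0], [0, 0, 0], 0.2],
])

```text
time: 7.08
position: [0.543, 0.0828, 0.2551]
tool_rot: [0.234, 3.131, 0.0]
ft_force: [0.2, 0.2, -1.1]
grip_width: 0.49
grip_force: 0.0
```

```bash
python3 - <<'E'
from h import *
st()
for n in("top","side"):
    cv2.imwrite(f"pics/{n}0.png",ctrl.get_image(n)[:,:,::-1])
a,sa=blue("top",(310,150,360,200));b,sb=blue("side",(340,180,385,215));print(a,sa,b,sb,tri(a,b),plane("top",*a,.138))
t=cv2.imread("pics/top0.png")[155:265,265:385];s=cv2.imread("pics/side0.png")[155:275,265:395]
o=np.zeros((440,800,3),np.uint8);o[:,:480]=cv2.resize(t,(480,440));o[:296,480:]=cv2.resize(s,(320,296))
cv2.imwrite("pics/e.png",o)
print(proj("top",[.6655,-.064,.138]),proj("side",[.6655,-.064,.126]), proj("side",[.6655,-.064,.138]))
E
```

```text
t 7.08 pos [0.543  0.0828 0.2551] nest [-143.1  126.8] toolx [-0.989  0.149 -0.001] tooly [0.149 0.989 0.   ] z [ 0.001  0.    -1.   ]
F nest [0.2 0.2] -1.1 T [-0.001 -0.011  0.021] grip 0.4899249641507994 0.0 q7 1.2691962224752158
[332.52 174.02] [328 170   9   8  50] [363.65625 190.75   ] [360 188   8   8  32] (array([ 0.66656938, -0.0655501 ,  0.13344249]), np.float64(0.0025888248895531533)) [ 0.66467769 -0.06485266  0.138     ]
[332.19159148 173.71478533] [362.31928708 193.44190657] [362.45758558 188.98255571]
```

View pics/e.png

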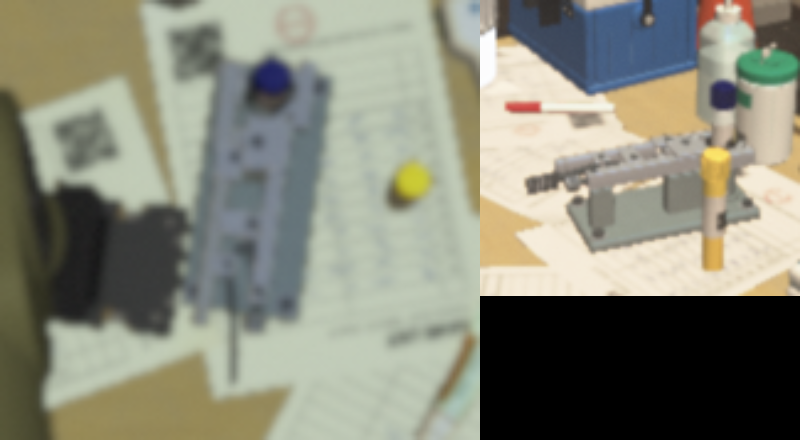

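The view shows the clamp locked with both handles parallel, the lever tab end at crop (233,375) and the blue cap at (270,77). Next: go over the cap.

>>> drive_tool([
  [[-4.8, -4.28, 0], [0, 0, 0], 0.2],
  [[-4.8, -4.28, 0], [0, 0, 0], 0.2],
  [[-4.8, -4.28, 0], [0, 0, 0], 0.2],
  [[0, 0, 0], [0, 0, 0], 0.2],
  [[0, 0, 0], [0, 0, 0], 0.2],
])

```text
time: 7.8
position: [0.6621, -0.0622, 0.2535]
tool_rot: [-0.234, -3.131, 0.0]
ft_force: [0.3, 0.6, 2.0]
grip_width: 0.597
grip_force: 0.0
```

```bash
python3 - <<'E'
from h import *
s=st()
im=ctrl.get_image("side");cv2.imwrite("pics/f.png",cv2.resize(im[120:260,280:440],(800,600)[:2] if 0 else (640,560),interpolation=cv2.INTER_CUBIC)[:,:,::-1])
p=s["position"]
for z in(.107,.126,.138):print(z,(proj("side",[.6662,-.0655,z])-[280,120])*4)
print((proj("side",p-[0,0,.07])-[280,120])*4)
E
```

```text
t 7.8 pos [ 0.6621 -0.0622  0.2535] nest [-3.6  1.3] toolx [-0.989  0.149  0.002] tooly [ 0.149  0.989 -0.   ] z [-0.002 -0.    -1.   ]
F nest [0.2 0.6] 2.0 T [0.058 0.049 0.006] grip 0.5967299859932923 0.0 q7 1.6158409642457454
0.107 [330.71630412 322.33055556]
0.126 [331.59992145 294.43058555]
0.138 [332.16521864 276.58148479]
[325.52652261 206.71335126]
```

View pics/f.png

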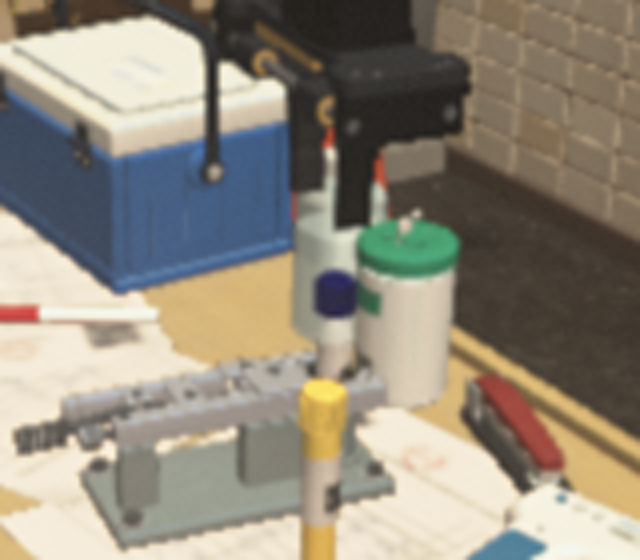

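The picture shows the open fingers above the blue cap (335,294), straddling it. Yellow decoy at (323,405) is clear. Descend.

>>> drive_tool([
  [[0, 0, 0], [0, 0, 0], 0.2],
  [[0, 0, 2.5], [0, 0, 0], 0.2],
  [[0, 0, 1.5], [0, 0, 0], 0.2],
  [[0, 0, 0], [0, 0, 0], 0.2],
  [[0, 0, 0], [0, 0, 0], 0.2],
])

```text
time: 8.48
position: [0.6629, -0.0617, 0.2151]
tool_rot: [0.232, 3.132, 0.0]
ft_force: [0.4, 0.8, 0.7]
grip_width: 0.6
grip_force: 0.0
```

>>> drive_tool([
  [[-0.44, -0.37, 0], [0, 0, 0], 0.2],
  [[0, 0, 2], [0, 0, 0], 0.2],
  [[0, 0, 1.7], [0, 0, 0], 0.2],
  [[0, 0, 0], [0, 0, 0], 0.2],
  [[0, 0, 0], [0, 0, 0], 0.2],
])

```text
time: 9.1
position: [0.6664, -0.0662, 0.177]
tool_rot: [-0.233, -3.133, 0.0]
ft_force: [-0.0, 0.8, -0.3]
grip_width: 0.605
grip_force: 0.0
```

>>> drive_tool([
  [[0, 0, 0], [0, 0, 0], -0.1],
  [[0, 0, 0], [0, 0, 0], -0.3],
  [[0, 0, 0], [0, 0, 0], -1],
  [[0, 0, 0], [0, 0, 0], -1],
  [[0, 0, 0], [0, 0, 0], -1],
  [[0, 0, 0], [0, 0, 0], -1],
], force=8)

```text
time: 9.85
position: [0.6665, -0.0655, 0.1775]
tool_rot: [0.232, 3.133, 0.002]
ft_force: [-0.5, 2.9, 2.9]
grip_width: 0.297
grip_force: 8.0
```

```bash
python3 -c "
from h import *
st()"
```

```text
t 9.85 pos [ 0.6665 -0.0655  0.1775] nest [ 1.2 -1.3] toolx [-0.989  0.147 -0.   ] tooly [0.147 0.989 0.001] z [ 0.     0.001 -1.   ]
F nest [-0.9  2.8] 2.9 T [ 0.662  0.08  -0.03 ] grip 0.2973654679871374 7.988125680712983 q7 1.6458392853049466
```

>>> drive_tool([
  [[0, 0.12, 0], [0, 0, 5], -1],
  [[0, 0, 0.01], [0, 0, 5], -1],
  [[0, 0, 0.01], [0, 0, 5], -1],
  [[0, 0, 0.01], [0, 0, 0], -1],
])

```text
time: 10.35
position: [0.6666, -0.0652, 0.1772]
tool_rot: [0.638, 3.076, -0.0]
ft_force: [-1.4, 1.9, 3.9]
grip_width: 0.293
grip_force: 8.0
```

```bash
python3 -c "
from h import *
st()"
```

```text
t 10.35 pos [ 0.6666 -0.0652  0.1772] nest [ 1.3 -1. ] toolx [-0.917  0.398 -0.   ] tooly [ 0.398  0.917 -0.   ] z [ 0. -0. -1.]
F nest [-1.7  1.7] 3.9 T [ 0.309  0.185 -0.032] grip 0.29315347017663684 7.986742202192545 q7 1.4011675578815375
```

>>> drive_tool([
  [[0, 0, 0], [0, 0, 5], -1],
  [[0, 0, 0], [0, 0, 5], -1],
  [[0, 0, 0], [0, 0, 5], -1],
  [[0, 0, 0], [0, 0, 0], -1],
])

```text
time: 10.85
position: [0.6666, -0.0652, 0.177]
tool_rot: [1.032, 2.967, -0.0]
ft_force: [0.1, 0.8, 1.5]
grip_width: 0.295
grip_force: 8.0
```

```bash
python3 -c "
from h import *
st()"
```

```text
t 10.85 pos [ 0.6666 -0.0652  0.177 ] nest [ 1.2 -1. ] toolx [-0.784  0.621 -0.   ] tooly [ 0.621  0.784 -0.   ] z [ 0. -0. -1.]
F nest [-0.   0.8] 1.5 T [ 0.243  0.144 -0.092] grip 0.2952482617356137 7.989216435234994 q7 1.1594569461277509
```

>>> drive_tool([
  [[0, 0, 0.02], [0, 0, 4], -1],
  [[0, 0, 0], [0, 0, 4], -1],
  [[0, 0, 0], [0, 0, 0], -1],
])

```text
time: 11.22
position: [0.6666, -0.0651, 0.1769]
tool_rot: [1.236, 2.888, 0.0]
ft_force: [0.4, 2.0, 2.7]
grip_width: 0.294
grip_force: 8.0
```

```bash
python3 -c "
from h import *
st()"
```

```text
t 11.22 pos [ 0.6666 -0.0651  0.1769] nest [ 1.3 -0.9] toolx [-0.69   0.723 -0.   ] tooly [0.723 0.69  0.   ] z [ 0. -0. -1.]
F nest [0.1 2. ] 2.7 T [ 0.232  0.094 -0.01 ] grip 0.2935103686523618 7.987282405374572 q7 1.0308747656615365
```

```bash
sed -i 's/^    return s$/    print("tau7",s["joint_torque"][6]);return s/' h.py; python3 -c "
from h import *
st()"
```

```text
t 11.22 pos [ 0.6666 -0.0651  0.1769] nest [ 1.3 -0.9] toolx [-0.69   0.723 -0.   ] tooly [0.723 0.69  0.   ] z [ 0. -0. -1.]
F nest [0.1 2. ] 2.7 T [ 0.232  0.094 -0.01 ] grip 0.2935103686523618 7.987282405374572 q7 1.0308747656615365
tau7 -0.1852231426164508
```

>>> drive_tool([
  [[0, 0, 0], [0, 0, 4], -1],
  [[0, 0, 0], [0, 0, 4], -1],
])

```text
time: 11.48
position: [0.6667, -0.0655, 0.1769]
tool_rot: [1.437, 2.793, -0.001]
ft_force: [0.5, 0.1, 1.5]
grip_width: 0.301
grip_force: 8.0
```

```bash
python3 -c "
from h import *
st()"
```

```text
t 11.47 pos [ 0.6667 -0.0655  0.1769] nest [ 1.4 -1.3] toolx [-0.582  0.814 -0.001] tooly [0.814 0.582 0.   ] z [ 0.001 -0.001 -1.   ]
F nest [0.5 0.2] 1.5 T [-0.028 -0.16   0.13 ] grip 0.30089942245388024 7.991238471586257 q7 0.9004943336064142
tau7 0.42042176239192486
```

>>> drive_tool([
  [[0, 0, 0], [0, 0, 4], -1],
  [[0, 0, 0], [0, 0, 4], -1],
])

```text
time: 11.72
position: [0.6669, -0.066, 0.1769]
tool_rot: [1.628, 2.685, -0.001]
ft_force: [0.8, -0.5, 0.7]
grip_width: 0.297
grip_force: 8.0
```

```bash
python3 -c "
from h import *
st()"
```

```text
t 11.72 pos [ 0.6669 -0.066   0.1769] nest [ 1.7 -1.8] toolx [-0.462  0.887 -0.002] tooly [0.887 0.462 0.   ] z [ 0.001 -0.001 -1.   ]
F nest [ 0.8 -0.4] 0.7 T [ 0.019 -0.154  0.088] grip 0.29718221179295856 7.997292577056214 q7 0.7718838463487553
tau7 0.41052944026887417
```

```bash
cat >> h.py <<'E'
def avg(k=5):
    T=[];Q=[];F=[]
    for i in range(k):
        im=ctrl.get_image("side");s=ctrl.get_state();T.append(s["torque"][2]);Q.append(s["joint_torque"][6]);F.append(s["ft_force"])
    print("t",s["time"],"Tz",np.mean(T).round(3),np.std(T).round(3),"tau7",np.round(Q,3),"F",np.mean(F,0).round(1));return im
E
python3 -c "
from h import *
avg();st()"
```

```text
t 11.975 Tz 0.102 0.022 tau7 [-0.171 -0.435 -0.185 -0.102 -0.084] F [ 1.2 -0.4  0.3]
t 11.97 pos [ 0.6668 -0.0659  0.1769] nest [ 1.6 -1.7] toolx [-0.463  0.886 -0.002] tooly [0.886 0.463 0.   ] z [ 0.001 -0.001 -1.   ]
F nest [ 0.8 -0.9] 0.2 T [-0.283 -0.367  0.13 ] grip 0.29492890318506715 7.999376227380708 q7 0.7730612903144928
tau7 -0.08449215441942215
```

>>> drive_tool([
  [[0, 0, 0], [0, 0, 4], -1],
  [[0, 0, 0], [0, 0, 4], -1],
  [[0, 0, 0], [0, 0, 4], -1],
])

```text
time: 12.35
position: [0.6665, -0.0653, 0.1767]
tool_rot: [1.902, 2.5, -0.0]
ft_force: [0.7, -1.0, 0.8]
grip_width: 0.293
grip_force: 8.0
```

```bash
python3 -c "
from h import *
st();avg();st()"
```

```text
t 12.35 pos [ 0.6665 -0.0653  0.1767] nest [ 1.2 -1.1] toolx [-0.267  0.964 -0.   ] tooly [0.964 0.267 0.   ] z [ 0. -0. -1.]
F nest [ 0.8 -0.9] 0.8 T [-0.183 -0.127  0.163] grip 0.2930651196821009 7.997126765549183 q7 0.5782651350158541
tau7 0.42273184284567833
t 12.6 Tz 0.082 0.031 tau7 [-0.134 -0.415 -0.168 -0.079 -0.063] F [ 0.7 -0.3  1. ]
t 12.6 pos [ 0.6665 -0.0652  0.1768] nest [ 1.2 -1. ] toolx [-0.269  0.963 -0.   ] tooly [0.963 0.269 0.   ] z [ 0. -0. -1.]
F nest [ 1.3 -0.7] 1.4 T [-0.242 -0.152  0.063] grip 0.2958469982759773 7.998933341586962 q7 0.5802321897315001
tau7 -0.06311367033049464
```

>>> drive_tool([
  [[0, 0, 0], [0, 0, 0], -1],
  [[0, 0, 0], [0, 0, 4], -1],
  [[0, 0, 0], [0, 0, 4], -1],
  [[0, 0, 0], [0, 0, 2], -1],
], force=13)

```text
time: 13.1
position: [0.6665, -0.0652, 0.1767]
tool_rot: [-2.113, -2.325, 0.0]
ft_force: [1.0, -0.8, 0.5]
grip_width: 0.29
grip_force: 13.0
```

```bash
python3 -c "
from h import *
im=avg(6);st()"
```

```text
t 13.4 Tz 0.162 0.052 tau7 [-0.216 -0.335 -0.207 -0.162 -0.156 -0.16 ] F [ 0.5 -0.3  0.6]
t 13.4 pos [ 0.6665 -0.0652  0.1767] nest [ 1.1 -1.1] toolx [-0.096  0.995 -0.   ] tooly [ 0.995  0.096 -0.   ] z [-0. -0. -1.]
F nest [ 1.2 -0.2] 0.7 T [-0.285 -0.055  0.192] grip 0.29135705867201134 12.99896743381396 q7 0.41948731983830934
tau7 -0.1604816084727645
```

Torque rises with grip (0.10 to 0.16 N m) without further turning of the cap, which is the hard stop, so the cap is home. Release and go to the lever.

>>> drive_tool([
  [[0, 0, 0], [0, 0, 0], 0.2],
  [[0, 0, 0], [0, 0, 0], 0.2],
  [[0, 0, 0], [0, 0, 0], 0.2],
  [[0, 0, -2], [0, 0, 0], 0.2],
  [[0, 0, -3], [0, 0, 0], 0.2],
  [[0, 0, -3], [0, 0, 0], 0.2],
  [[0, 0, 0], [0, 0, 7], 0],
  [[0, 0, 0], [0, 0, 7.1], -1],
  [[0, 0, 0], [0, 0, 0], -1],
])

```text
time: 14.52
position: [0.6668, -0.0651, 0.2582]
tool_rot: [2.379, 2.05, 0.002]
ft_force: [-0.2, 0.7, 0.3]
grip_width: 0.357
grip_force: 0.0
```

>>> drive_tool([
  [[-1.25, -4.9, 0], [0, 0, 0], -1],
  [[-1.25, -4.9, 0], [0, 0, 0], -1],
  [[-1.25, -4.9, 0], [0, 0, 0], -1],
  [[-1.25, -4.9, 0], [0, 0, 0], -1],
  [[0, 0, 0], [0, 0, 0], -1],
  [[0, 0, 0], [0, 0, 0], -1],
])

```text
time: 15.28
position: [0.466, -0.0851, 0.2578]
tool_rot: [2.38, 2.05, 0.005]
ft_force: [0.2, -0.0, 0.6]
grip_width: 0.008
grip_force: 0.0
```

```bash
python3 - <<'E'
from h import *
st()
for n in("top","side"):
    cv2.imwrite(f"pics/{n}0.png",ctrl.get_image(n)[:,:,::-1])
a,sa=blue("top",(310,150,360,200));b,sb=blue("side",(340,180,385,215));print(a,sa,b,sb)
t=cv2.imread("pics/top0.png")[155:265,265:385];s=cv2.imread("pics/side0.png")[155:275,265:395]
o=np.zeros((440,800,3),np.uint8);o[:,:480]=cv2.resize(t,(480,440));o[:296,480:]=cv2.resize(s,(320,296))
cv2.imwrite("pics/g.png",o)
E
```

```text
t 15.28 pos [ 0.466  -0.0851  0.2578] nest [-194.1  -50.7] toolx [0.148 0.989 0.002] tooly [ 0.989 -0.148  0.002] z [ 0.003  0.002 -1.   ]
F nest [0.2 0. ] 0.6 T [-0.1    0.044 -0.026] grip 0.0075884387824626965 0.0 q7 -0.08943159256633498
tau7 0.006050069932825863
[332.42 174.3 ] [328 171   9   8  50] [363.91304348 192.5       ] [360 189   8  10  46]
```

View pics/g.png

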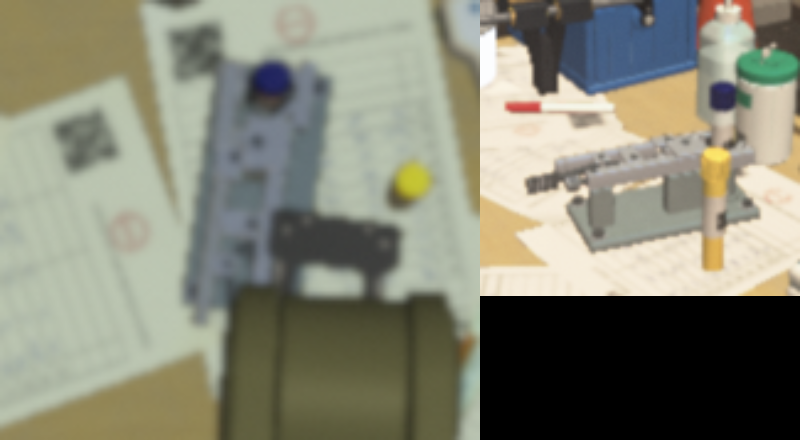

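The clamp is still locked, with the blue cap unmoved at (270,77) and the hand behind the clamp's tail. Descend beside the lever tab.

>>> drive_tool([
  [[0, 0, 4.4], [0, 0, 0], -1],
  [[0, 0, 4.4], [0, 0, 0], -1],
  [[0, 0, 4.4], [0, 0, 0], -1],
  [[0, 0, 0], [0, 0, 0], -1],
  [[2, 0, 0], [0, 0, 0], -1],
  [[0.5, 0, 0], [0, 0, 0], -1],
  [[0, 0, 0], [0, 0, 0], -1],
])

```text
time: 16.25
position: [0.4701, -0.0604, 0.1259]
tool_rot: [2.38, 2.049, 0.002]
ft_force: [-0.6, -1.0, 0.3]
grip_width: 0.005
grip_force: 0.0
```

>>> drive_tool([
  [[0.5, 0, 0], [0, 0, 0], -1],
  [[0.5, 0, 0], [0, 0, 0], -1],
  [[0, 0, 0], [0, 0, 0], -1],
])

```text
time: 16.62
position: [0.4706, -0.0502, 0.1248]
tool_rot: [-2.381, -2.049, -0.0]
ft_force: [-0.2, 0.6, -0.3]
grip_width: -0.0
grip_force: 0.0
```

>>> drive_tool([
  [[0.5, 0, 0], [0, 0, 0], -1],
  [[0.5, 0, 0], [0, 0, 0], -1],
  [[0, 0, 0], [0, 0, 0], -1],
])

```text
time: 17.0
position: [0.4717, -0.0406, 0.1246]
tool_rot: [-2.381, -2.049, 0.002]
ft_force: [-0.7, -1.9, -0.2]
grip_width: 0.001
grip_force: 0.8
```

>>> drive_tool([
  [[0.5, 0, 0], [0, 0, 0], -1],
  [[0.5, 0, 0], [0, 0, 0], -1],
  [[0, 0, 0], [0, 0, 0], -1],
])

```text
time: 17.38
position: [0.4733, -0.0302, 0.1245]
tool_rot: [-2.38, -2.049, 0.0]
ft_force: [-2.1, -2.0, -0.4]
grip_width: 0.005
grip_force: 1.0
```

```bash
python3 -c "
from h import *
st()"
```

```text
t 17.38 pos [ 0.4733 -0.0302  0.1245] nest [-195.1    4.7] toolx [0.149 0.989 0.   ] tooly [ 0.989 -0.149 -0.001] z [-0.001  0.    -1.   ]
F nest [-1.8 -2.3] -0.4 T [-0.405  0.565 -0.015] grip 0.005275907012148768 1.0035436716225377 q7 -0.0061337645217993345
tau7 -0.042007199954241514
```

In contact with about 2 N; keep pushing.

>>> drive_tool([
  [[0.4, 0, 0], [0, 0, 0], -1],
  [[0.4, 0, 0], [0, 0, 0], -1],
  [[0, 0, 0], [0, 0, 0], -1],
])

```text
time: 17.75
position: [0.475, -0.0223, 0.1248]
tool_rot: [2.381, 2.05, 0.001]
ft_force: [-1.6, -0.0, -1.8]
grip_width: 0.005
grip_force: 0.7
```

>>> drive_tool([
  [[0.4, 0, 0], [0, 0, 0], -1],
  [[0.4, 0, 0], [0, 0, 0], -1],
  [[0, 0, 0], [0, 0, 0], -1],
])

```text
time: 18.12
position: [0.4765, -0.0142, 0.1251]
tool_rot: [2.38, 2.05, 0.002]
ft_force: [0.2, 0.1, -0.0]
grip_width: 0.002
grip_force: 0.0
```

```bash
python3 - <<'E'
from h import *
st()
cv2.imwrite("pics/h.png",cv2.resize(ctrl.get_image("side")[155:275,265:395],(650,600))[:,:,::-1])
E
```

```text
t 18.12 pos [ 0.4765 -0.0142  0.1251] nest [-194.3   21. ] toolx [0.149 0.989 0.001] tooly [ 0.989 -0.149  0.001] z [ 0.001  0.001 -1.   ]
F nest [0.2 0.1] -0.0 T [-0.072  0.036 -0.034] grip 0.002089404785918029 0.0 q7 -0.03817012979520695
tau7 -0.029017715714871883
```

View pics/h.png

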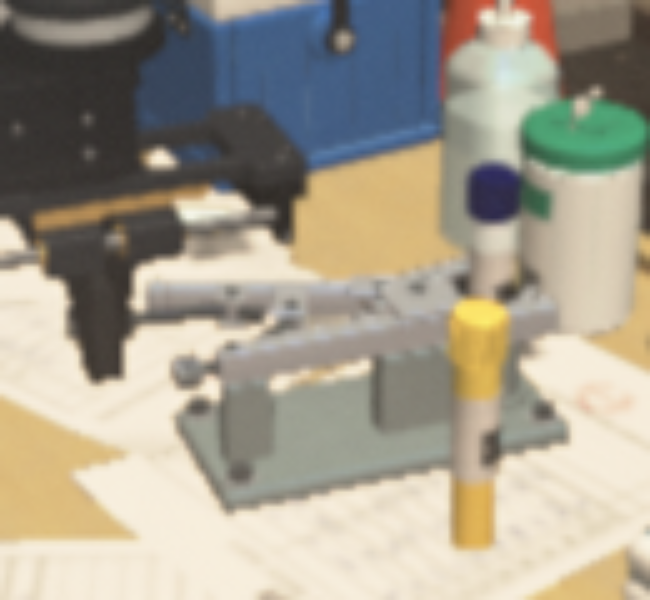

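The clamp has sprung open (handle swung out at (150,295)), and the blue-capped tube stands upright at (495,190). Retreat.

>>> drive_tool([
  [[-1.5, 0, 0], [0, 0, 0], -1],
  [[-2, 0, 0], [0, 0, 0], -1],
  [[0, 0, -4], [0, 0, 0], -1],
  [[0, 0, -5], [0, 0, 0], -1],
  [[0, 0, -5], [0, 0, 0], -1],
  [[0, 0, 0], [0, 0, 0], -1],
  [[0, 0, 0], [0, 0, 0], -1],
])

```text
time: 19.05
position: [0.4701, -0.0503, 0.2641]
tool_rot: [-2.382, -2.047, 0.0]
ft_force: [0.4, -0.6, -0.5]
grip_width: 0.01
grip_force: 0.0
```

```bash
python3 - <<'E'
from h import *
st()
for n in("top","side"):
    cv2.imwrite(f"pics/{n}0.png",ctrl.get_image(n)[:,:,::-1])
a,sa=blue("top",(310,150,360,200));b,sb=blue("side",(340,180,385,215));print(a,sa,b,sb,tri(a,b))
t=cv2.imread("pics/top0.png")[155:265,265:385];s=cv2.imread("pics/side0.png")[155:275,265:395]
o=np.zeros((440,800,3),np.uint8);o[:,:480]=cv2.resize(t,(480,440));o[:296,480:]=cv2.resize(s,(320,296))
cv2.imwrite("pics/i.png",o)
E
```

```text
t 19.05 pos [ 0.4701 -0.0503  0.2641] nest [-195.2  -15.7] toolx [0.15  0.989 0.001] tooly [ 0.989 -0.15  -0.001] z [-0.001  0.001 -1.   ]
F nest [ 0.5 -0.5] -0.5 T [-0.075  0.056 -0.012] grip 0.009534534340816667 0.0 q7 -0.1780741713481648
tau7 0.00084192866779631
[331.59615385 173.51923077] [327 170  10   8  52] [363.7173913  192.08695652] [360 189   8   9  46] (array([ 0.66868395, -0.0631125 ,  0.12836721]), np.float64(0.002356570801769216))
```

View pics/i.png

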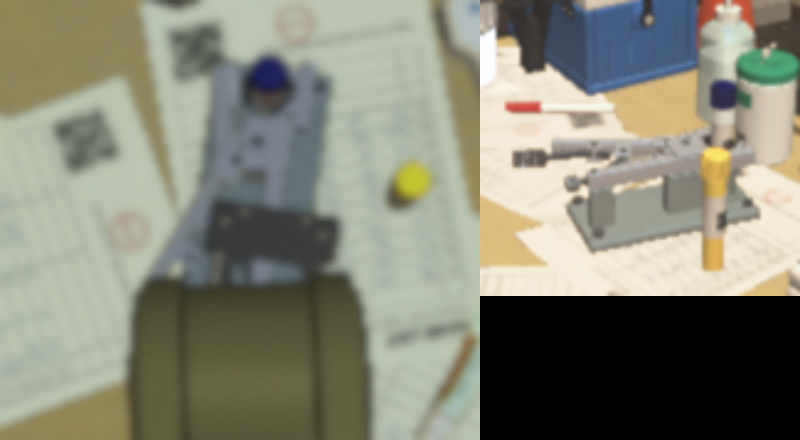

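The clamp is fully open as at the start, the tube is upright with its cap at (268,75), and the hand is clear. Hand in.

```bash
python3 -c "
from bench import ctrl
print(ctrl.close_job())"
```

```text
the job is handed in; nothing more can be done
None
```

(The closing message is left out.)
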